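# Tip the sample tubes down to the pick-up end of the rocker tray

## Robot

A 6-joint arm with a two-finger parallel gripper is mounted at the origin on a cart in front of the work surface, level with it; the furniture and walls round the work are solid. World frame = base frame: x ahead of the robot, y to its left, z up, the work surface at z = 0. Lengths are in mm, angles in rad, forces in N, time in s.
With the tool pointing down it reaches from about 350 to 875 mm from the base axis. Payload 15.5 kg.
Tool frame: the origin (TCP) lies on the centre line of the jaws, within the pads' length; the fingertips stand 8 mm ahead of it and the grasp point (between the pads) lies 11 mm behind it; z points along the fingers, y is the direction in which the jaws open and shut (so a half turn about z gives the same grasp; the last joint's range is limited). The gripper opens to 85 mm and grips with 20 to 120 N. Pads are 22 mm wide; open, the fingers measure 114 mm over their backs; the gripper's body (76 mm by 85 mm) begins 54 mm behind the grasp point. The pads swing forward as they close: fully open they stand 13 mm farther back than shut.
Start: joints at [-1.363, 0.494, 1.345, -0, 1.302, -0.096], TCP at [186.969, -596.38, 239.277] pointing down, gripper open.
Joint ranges: [-2.91, 2.91], [-0.82, 2.16], [0.22, 2.67], [-1.22, 4.37], [0.12, 2.79], [-3.08, 3.08]. Speed limits (rad/s): [1.89, 1.89, 2.57, 3.01, 3.01, 3.01].

## Interface

Orientations are given as a unit quaternion [x, y, z, w].
In Python, from rig import monitor, eyes, job, models gives the robot as it stands.
- The arm moves only by the shell command python3 -m jog 'ROWS' [FORCE]. ROWS is JSON, a list of rows, each a list of 7 numbers: the opening, from -1 (shut) to 1 (fully open), then the shift along the tool's x, y, z scaled (see below), then the turn, a rotation vector about the tool's x, y, z scaled (see below). In form: [[hand, x, y, z, rx, ry, rz], ...]. A call has 1 to 12 rows; each row is the pose to reach, as a shift and turn from the pose measured when the call began, along the tool's axes at that moment, turning the shorter way round; what a row does not reach only later rows make up. The controller multiplies each number of a shift by 400 mm and each number of a turn by 180 degrees. A row lasts 1/12 s, in which the tool goes at most 41.7 mm and 7.16 degrees, less where a joint would pass 70% of its speed; a pose out of reach is approached as far as the arm can. A call with a number of a shift or a turn outside -1 to 1 is refused whole. A call with a gripper value outside its range is refused whole. The fingers move at their own pace and stop on an object; FORCE is the grip in N (left out, the last holds). Time passes only in rows, so rows that repeat a pose let the fingers close. It gives the time, the measured TCP pose, the force and the opening at its end, in the units of the state.
- monitor.get_obs(): the state, without advancing time (a new reading comes with each control period).
- eyes.get_image(name): name is "scene" or "top" or "wrist"; returns the picture (400x640x3 uint8, red, green, blue); there is no depth.
- eyes.camera_model(name): a dict with "camera_matrix" (3x3 intrinsics, pixels), "rvec" (rotation vector, rad) and "tvec" (3), from world to camera coordinates, as OpenCV has them. Camera axes: x right, y down, z forward; pixel columns grow to the right and rows downward; lengths in mm; the calibration is good to about 2 mm. The wrist camera is an equidistant fisheye: a pixel r from the principal point sees the ray r / f radians off the axis. A picture is of the moment at which its call begins: read the wrist's pose just before it. camera_model takes no time and is no camera call; for the wrist camera it gives the pose at the moment of the call.
- job.hand_in(): hands the job in, once; it reports no verdict.
Trained networks look in the newest picture that a camera, given by its name, has taken for a name from the list of things; names that differ only in an ending like _2 or _b are one class to them, and where a whole thing is asked for, a point or a joint stands for the part that bears it (a point fixed in the world has none). Each returns a list of dicts, best first, with "confidence" (0 to 1); they miss things now and then, are a little off and sometimes report something else, mostly with a low value. They report only what shows in the picture. A call takes as long as a camera call.
- models.find_in(camera, name): "at" ([x, y, z] in mm, in world coordinates, good to about 4 mm: the middle of the surface that is visible of it).
- models.regions_of(camera, name): "mask" (400x640 bool, what is visible of it).
- models.landmark_of(camera, name): "at" ([x, y, z] in mm, in world coordinates, good to about 4 mm: a listed point, or the origin of a listed thing).
The state is a dict: "t": time; "joint_positions": joint angles; "qvel": joint speeds; "joint_efforts": joint torques, N m; "eef_pos": TCP position; "tool_rot": TCP orientation; "force": force on the tool from outside, world axes, zero at the start; "moment": the same for the moment, N m; "gripper_width": opening from 0.0 (shut) to 1.0 (fully open).
Only numpy, scipy, OpenCV 4.12 (cv2) and the standard library are available. Lean on these libraries where they do the work, as an engineer would, in place of code of your own. Each camera call takes 0.05 s, during which the arm holds its last target.

## Task

Push the blue tab of the hinged white tray gently down until the tray rests firmly on the rubber stop beneath it, and keep it pressed there, without forcing it, until all three sample tubes have slid down against the wall at the tab end. Then ease the tray back up to level with your hand on the tab, never letting it spring back, and take the hand away with the tubes still lying at that end and the things around left alone.

Things in the scene. Friction and masses are not known exactly. Their poses are not given: they have to be found in the camera images.
- stand: fixed aluminium stand: foot plate 124 x 210 mm with two grey cheeks that carry the tray's hinge. Origin: centre of its underside on the desk; y axis points along the tray towards the blue-tab end, x across the tray, z up. Hinge axis: along x, 105 mm above the origin. Fixed, anywhere in front of the robot, turned up to 0.5 rad.
- tray_centre (a point): middle of the white tray's underside, on the hinge axis; turns with the tray; y along it to the blue tab, z out of its floor. Tray 250 mm long, 75 wide, walls 22 high, floor 4 thick, three lanes 20 mm wide along y; inner face of the tab-end wall at y = 121 mm. Smooth floor: the tubes begin to slide at 0.25 to 0.38 rad of tilt and stay put on a level tray.
- tray_tab (a point): point to push: on the upper face of the flat blue tab (50 mm across, 45 mm along, 6 mm thick) outside the tab-end wall; 150 mm from the hinge axis along the tray, 6 mm above the tray's underside, 25 mm out from the end wall, which rises 16 mm above the tab. Turns with the tray.
- tray (a joint): tilt of the tray, rad: 0 = level (held up there by a return spring), grows as the tab end goes down. The spring needs about 1.5 N on the tab to start and about 5 N at 0.55 rad, hardly any damping: let go, it snaps up. The stop is met somewhere between 0.43 and 0.58 rad.
- stop: stop under the tray: steel socket, brass screw, black rubber bumper that meets the tray's underside 75 mm from the hinge axis. Origin: underside of the socket, 11 mm above the desk. The screw setting is NOT measured (bumper top 47 to 59 mm above the origin): feel for it. It gives 1 mm per 8 N. Load it with over 4 N (2 N on the tab beyond the spring's force), never over 25 N (12 N on the tab)
- sample_0: capped sample tube, 84 mm long, 13 mm body, purple cap 15 mm across, lying lengthwise in one of the tray's three lanes (any lane). Origin: centre of the round bottom end; its z axis runs along the tube to the cap, which points to the blue-tab end. When the cap touches the end wall the origin lies 37 mm from the hinge axis, measured along the tray.
- sample_1: capped sample tube, 84 mm long, 13 mm body, purple cap 15 mm across, lying lengthwise in one of the tray's three lanes (any lane). Origin: centre of the round bottom end; its z axis runs along the tube to the cap, which points to the blue-tab end. When the cap touches the end wall the origin lies 37 mm from the hinge axis, measured along the tray.
- sample_2: capped sample tube, 84 mm long, 13 mm body, yellow cap 15 mm across, lying lengthwise in one of the tray's three lanes (any lane). Origin: centre of the round bottom end; its z axis runs along the tube to the cap, which points to the blue-tab end. When the cap touches the end wall the origin lies 37 mm from the hinge axis, measured along the tray.
- beaker: bystander: white plastic beaker, 66 mm across, 73 mm high, standing on the desk behind the tab end; origin at the centre of its underside.
- tape: bystander: roll of beige tape lying flat, 100 mm across, 25 mm high, in front of the tray; origin at the centre of its underside.
- marker: bystander: black marker pen lying on the desk, 132 x 13 x 14 mm, in front of the tab end; origin at the centre of its underside.

How it is judged (in metres and radians):
On the way:
1. the tray is pressed firmly on its stop (stop loaded with more than 4 N) with all three tubes against the tab-end wall (within 8 mm) (contact force between stop and anything else above 4 N and value of joint tray above 0.38 rad and y of each of sample_0, sample_1, sample_2 in the frame of tray_centre above 0.029 m and z of sample_0 in the frame of tray_centre between 0 and 0.02 m and z of sample_1 in the frame of tray_centre between 0 and 0.02 m and z of sample_2 in the frame of tray_centre between 0 and 0.02 m), for 0.3 s.
At the end, for the whole second after the job is handed in: The tray is back level (within 0.04 rad), all three tubes lie at rest in it with their caps within 8 mm of the tab-end wall (value of joint tray below 0.04 rad and y of each of sample_0, sample_1, sample_2 in the frame of tray_centre above 0.029 m and z of sample_0 in the frame of tray_centre between 0 and 0.02 m and z of sample_1 in the frame of tray_centre between 0 and 0.02 m and z of sample_2 in the frame of tray_centre between 0 and 0.02 m and linear speed of each of sample_0, sample_1, sample_2 below 0.02 m/s); the robot touches nothing.
It fails at once if the stop is loaded with more than 25 N (contact force between stop and anything else above 25 N).
It fails at once if the tray springs back (rises faster than 2 rad/s) (velocity of joint tray below -2 rad/s).
It fails at once if the beaker is moved more than 25 mm (distance of beaker from where it was at the start of the episode above 0.025 m).
It fails at once if the tape is moved more than 25 mm (distance of tape from where it was at the start of the episode above 0.025 m).
It fails at once if the marker is moved more than 25 mm (distance of marker from where it was at the start of the episode above 0.025 m).
It also fails if it takes over 48 s, if anything falls off the work surface, if the arm or the gripper's body presses on something with over 40 N, if the wrist force passes 120 N, or if a joint passes its speed limit or range.

## Working session

There is one attempt and no reset: what is moved stays moved. The work goes in short steps, Python scripts to look and compute and a shell command to move; the robot and the scene stay as the last step left them, time stands still between calls to the robot, and variables do not carry over. Pictures are saved under pics/ and viewed, and the job is handed in when it is done.

```bash
ls; mkdir -p pics; cat > h.py <<'E'
import numpy as np, cv2
from scipy.spatial.transform import Rotation as R
from rig import monitor, eyes, job, models
def save(cam,fn):
    im=eyes.get_image(cam); cv2.imwrite('pics/'+fn,im[:,:,::-1]); return im
E
python3 - <<'E'
from h import *
o=monitor.get_obs(); print({k:np.round(v,3).tolist() for k,v in o.items()})
print(R.from_quat(o['tool_rot']).as_matrix().round(3))
save('scene','s0.png'); save('top','t0.png')
for n in ['stand','tray_centre','tray_tab','beaker','marker','tape','stop','sample_0','sample_2']:
    for c in ['scene','top']:
        print(n,c,[(np.round(d['at'],0).tolist(),round(d['confidence'],2)) for d in models.landmark_of(c,n)[:3]])
print(monitor.get_obs()['t'])
E
```

```text
pics
{'t': 0.0, 'joint_positions': [-1.362, 0.494, 1.346, -0.0, 1.303, -0.095], 'qvel': [0.0, 0.001, 0.0, -0.0, -0.002, 0.001], 'joint_efforts': [-0.004, -88.217, -38.387, -0.001, 0.01, -0.0], 'eef_pos': [186.905, -596.028, 238.692], 'tool_rot': [0.988, 0.151, -0.0, -0.001], 'force': [-0.014, 0.576, -0.098], 'moment': [-0.044, -0.029, -0.006], 'gripper_width': 1.002}
[[ 0.954  0.299 -0.   ]
 [ 0.299 -0.954  0.001]
 [ 0.    -0.001 -1.   ]]
stand scene [([561.0, 26.0, 2.0], 0.62), ([469.0, 131.0, -3.0], 0.42)]
stand top [([561.0, 28.0, -3.0], 0.93), ([567.0, -58.0, 114.0], 0.62)]
tray_centre scene []
tray_centre top [([564.0, 26.0, 107.0], 0.68)]
tray_tab scene [([597.0, 176.0, 111.0], 0.65)]
tray_tab top [([591.0, 173.0, 110.0], 0.91)]
beaker scene [([722.0, 109.0, 1.0], 0.66)]
beaker top [([720.0, 107.0, 2.0], 0.88)]
marker scene [([468.0, 130.0, -3.0], 0.9)]
marker top [([472.0, 126.0, 3.0], 0.59)]
tape scene [([399.0, -28.0, 0.0], 0.64)]
tape top []
stop scene [([578.0, 101.0, 8.0], 0.62)]
stop top []
sample_0 scene [([563.0, -52.0, 119.0], 0.67), ([540.0, -65.0, 115.0], 0.46)]
sample_0 top [([566.0, -56.0, 117.0], 0.89), ([536.0, -62.0, 117.0], 0.72), ([512.0, -61.0, 114.0], 0.68)]
sample_2 scene [([563.0, -52.0, 119.0], 0.67), ([540.0, -65.0, 115.0], 0.46)]
sample_2 top [([566.0, -56.0, 117.0], 0.89), ([536.0, -62.0, 117.0], 0.72), ([512.0, -61.0, 114.0], 0.68)]
1.0
```

View pics/s0.png

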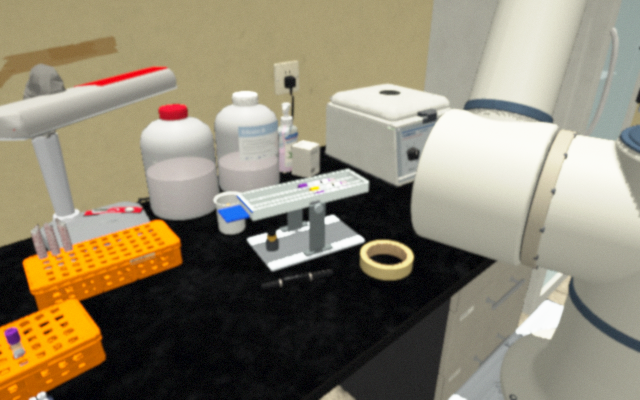

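View pics/t0.png

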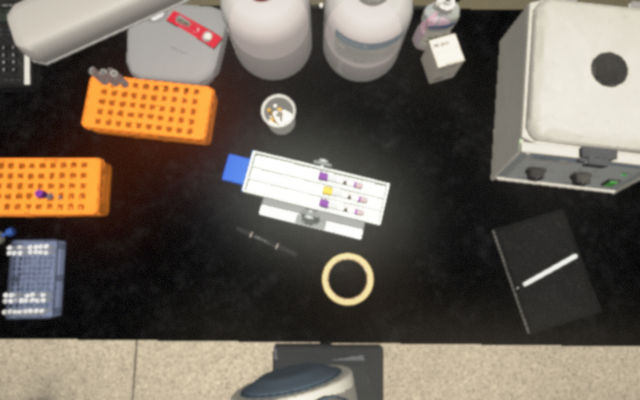

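The scene view shows the tray with its blue tab at about (236,213), the beaker behind it, and the marker and tape in front. In the top view the tab is at (236,170), the caps are near (325,190) and the beaker at (278,114). Next I'll refine the tab pose from the top image.

```bash
cat >> h.py <<'E'
def ray(cam,uv,z):
    m=eyes.camera_model(cam);K=np.array(m['camera_matrix'],float);Rm=cv2.Rodrigues(np.array(m['rvec'],float))[0];t=np.array(m['tvec'],float).ravel()
    C=-Rm.T@t; d=Rm.T@np.linalg.solve(K,np.array([uv[0],uv[1],1.]))
    return C+d*(z-C[2])/d[2]
def proj(cam,P):
    m=eyes.camera_model(cam)
    return cv2.projectPoints(np.array(P,float).reshape(-1,1,3),np.array(m['rvec'],float),np.array(m['tvec'],float),np.array(m['camera_matrix'],float),None)[0].reshape(-1,2)
E
python3 - <<'E'
from h import *
im=cv2.imread('pics/t0.png'); hsv=cv2.cvtColor(im,cv2.COLOR_BGR2HSV)
b=cv2.inRange(hsv,(100,140,60),(130,255,255)); b[:,:200]=0;b[:,260:]=0
r=cv2.minAreaRect(np.argwhere(b)[:,::-1].astype(np.float32)); print('blue',r,[ray('top',p,111).round(0)[:2].tolist() for p in cv2.boxPoints(r)])
w=models.regions_of('top','tray_tab')
for q in w[:2]:
    m=q['mask']; r=cv2.minAreaRect(np.argwhere(m)[:,::-1].astype(np.float32)); print(q['confidence'],r,[ray('top',p,125).round(0)[:2].tolist() for p in cv2.boxPoints(r)])
c=np.array([562.5,27,105]);
for yaw in (-.19,-.21,-.23):
  u=np.array([-np.sin(yaw),np.cos(yaw),0]);v=np.array([np.cos(yaw),np.sin(yaw),0])
  print(yaw,proj('top',[c+u*s+v*k+[0,0,22] for s in(-125,125) for k in (-37.5,37.5)]).round(0).tolist(),proj('top',[c+u*s+v*k+[0,0,6] for s in(170,) for k in (-25,25)]).round(0).tolist())
im=cv2.resize(im[130:250,210:410],None,fx=4,fy=4,interpolation=cv2.INTER_CUBIC);cv2.imwrite('pics/t0z.png',im)
E
```

```text
blue ((234.7384490966797, 168.79229736328125), (20.96168327331543, 27.27650260925293), 15.255120277404785) [[572.0, 201.0], [621.0, 191.0], [611.0, 154.0], [563.0, 165.0]]
0.8 ((304.7204895019531, 184.7392578125), (164.89271545410156, 44.60349655151367), 13.65041732788086) [[556.0, 201.0], [635.0, 185.0], [568.0, -101.0], [491.0, -82.0]]
-0.19 [[383.0, 219.0], [391.0, 178.0], [244.0, 191.0], [253.0, 150.0]] [[222.0, 180.0], [229.0, 154.0]]
-0.21 [[383.0, 221.0], [391.0, 180.0], [244.0, 189.0], [254.0, 149.0]] [[223.0, 179.0], [230.0, 152.0]]
-0.23 [[382.0, 222.0], [391.0, 181.0], [244.0, 188.0], [255.0, 148.0]] [[223.0, 177.0], [230.0, 151.0]]
```

View pics/t0z.png

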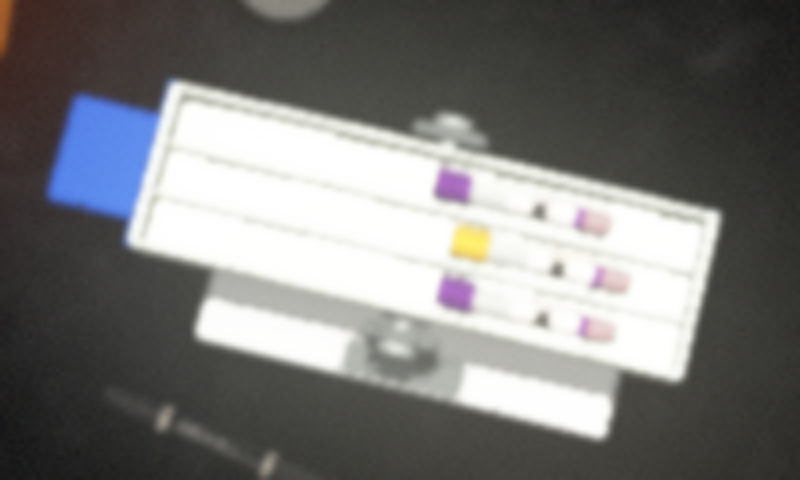

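```bash
python3 -m jog '[[-1,0.03,-0.03,0,0,0,-0.02],[-1,0.09,-0.09,0,0,0,-0.05],[-1,0.16,-0.16,0,0,0,-0.08],[-1,0.23,-0.23,0,0,0,-0.11],[-1,0.3,-0.3,0,0,0,-0.14],[-1,0.37,-0.37,0,0,0,-0.17],[-1,0.44,-0.44,0,0,0,-0.2],[-1,0.51,-0.51,0,0,0,-0.23],[-1,0.58,-0.58,0,0,0,-0.26],[-1,0.65,-0.65,0,0,0,-0.29],[-1,0.72,-0.72,0,0,0,-0.31],[-1,0.77,-0.77,0,0,0,-0.33]]' 20
cat >> h.py <<'E'
def to(P,yawdeg=None):
    o=monitor.get_obs(); M=R.from_quat(o['tool_rot']); p=np.array(o['eef_pos'])
    print('t',round(o['t'],2),'pos',p.round(1),'xang',np.degrees(np.arctan2(M.as_matrix()[1,0],M.as_matrix()[0,0])).round(2),'z',M.as_matrix()[:,2].round(3),'F',np.round(o['force'],2),'w',round(o['gripper_width'],2),'j',np.round(o['joint_positions'],2))
    print('shift',(M.inv().apply(np.array(P)-p)/400).round(4))
    x=np.array([np.cos(np.radians(76.8)),np.sin(np.radians(76.8)),0]);z=np.array([0,0,-1.]);T=np.stack([x,np.cross(z,x),z],1)
    print('rot',((M.inv()*R.from_matrix(T)).as_rotvec()/np.pi).round(4))
E
python3 -c "
from h import *
to([592,176,200])"
```

```text
t: 2.05
eef_pos: [389.5, -207.7, 239.5]
tool_rot: [0.782, 0.623, 0.0, 0.0]
force: [-0.4, -0.3, -0.6]
gripper_width: -0.002
t 2.05 pos [ 389.5 -207.7  239.5] xang 77.04 z [ 0.  0. -1.] F [-0.4  -0.34 -0.58] w -0.0 j [-0.63  0.24  1.77  0.    1.13 -0.4 ]
shift [1.0483 0.2782 0.0992]
rot [ 0.0001 -0.0001  0.0013]
```

```bash
python3 -m jog '[[-1,0.04,0.01,0,0,0,0],[-1,0.12,0.03,0,0,0,0],[-1,0.21,0.056,0,0,0,0],[-1,0.3,0.08,0,0,0,0],[-1,0.39,0.104,0,0,0,0],[-1,0.48,0.128,0,0,0,0],[-1,0.57,0.152,0,0,0,0],[-1,0.66,0.176,0,0,0,0],[-1,0.75,0.2,0,0,0,0],[-1,0.84,0.224,0,0,0,0],[-1,0.93,0.248,0,0,0,0],[-1,1,0.276,0,0,0,0]]'
python3 - <<'E'
from h import *
to([592,176,150])
im=save('wrist','w1.png')
m=eyes.camera_model('wrist');print(m)
E
```

```text
t: 3.05
eef_pos: [587.3, 160.2, 239.7]
tool_rot: [0.782, 0.623, 0.0, -0.0]
force: [-0.7, -0.0, -0.5]
gripper_width: 0.002
t 3.05 pos [587.3 160.2 239.7] xang 77.1 z [ 0.001  0.001 -1.   ] F [-0.73 -0.04 -0.48] w 0.0 j [0.17 0.47 1.39 0.   1.28 0.39]
shift [0.0411 0.0026 0.2243]
rot [ 0.0002 -0.0002  0.0016]
{'camera_matrix': array([[309.70691629,   0.        , 324.01331865],
       [  0.        , 309.70691629, 204.52714566],
       [  0.        ,   0.        ,   1.        ]]), 'rvec': array([-2.84290141,  0.32036928,  0.04287584]), 'tvec': array([-538.48620993,  243.04722302,  458.76720082])}
```

View pics/w1.png

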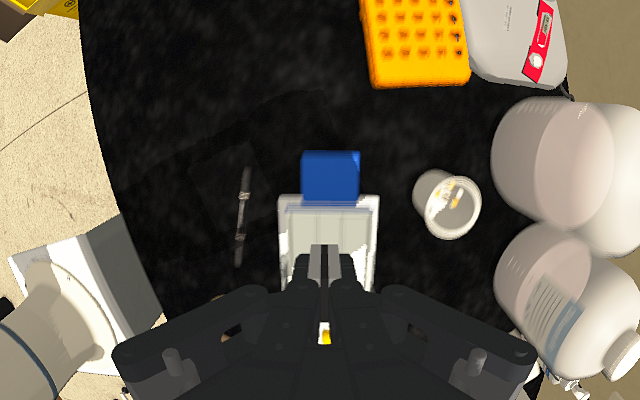

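The wrist view shows the blue tab at (302–360, 151–205) directly ahead, with the tray end wall at row 200 and the closed fingertips at (323,250). I'll cross-check the tab position from these pixels.

```bash
cat >> h.py <<'E'
def wray(m,uv,z):
    K=np.array(m['camera_matrix']);Rm=cv2.Rodrigues(np.array(m['rvec']))[0];t=np.array(m['tvec']).ravel()
    n=np.array([[uv]],float); p=cv2.fisheye.undistortPoints(n,K,np.zeros(4)).ravel()
    C=-Rm.T@t; d=Rm.T@np.array([p[0],p[1],1]); return C+d*(z-C[2])/d[2]
E
python3 - <<'E'
from h import *
m=eyes.camera_model('wrist')
im=cv2.imread('pics/w1.png'); hsv=cv2.cvtColor(im,cv2.COLOR_BGR2HSV)
b=cv2.inRange(hsv,(100,140,60),(130,255,255)); b[:,:280]=0;b[:,380:]=0;b[:130]=0;b[220:]=0
r=cv2.minAreaRect(np.argwhere(b)[:,::-1].astype(np.float32)); print(r)
for uv in [(302,152),(359,152)]: print('outer',wray(m,uv,111).round(1))
for uv in [(278,196),(380,196)]: print('wall top',wray(m,uv,127).round(1))
to([592,176,150])
E
```

```text
((329.9999694824219, 177.49998474121094), (59.99999237060547, 54.99999237060547), 0.0)
outer [580.2 207.7 111. ]
outer [627.7 197.  111. ]
wall top [553.6 178.3 127. ]
wall top [636.3 159.5 127. ]
t 3.1 pos [590.  163.4 239.6] xang 77.17 z [ 0.003  0.002 -1.   ] F [-2.1   3.84 -0.34] w -0.0 j [0.17 0.47 1.38 0.   1.28 0.4 ]
shift [ 0.0313 -0.0026  0.2241]
rot [ 0.0007 -0.0009  0.0021]
```

```bash
python3 -m jog '[[-1,0.015,0,0,0,0,0],[-1,0.03,-0.003,0.03,0,0,0],[-1,0.03,-0.003,0.1,0,0,0],[-1,0.03,-0.003,0.125,0,0,0],[-1,0.03,-0.003,0.125,0,0,0],[-1,0.03,-0.003,0.125,0,0,0],[-1,0.03,-0.003,0.125,0,0,0]]'
python3 - <<'E'
from h import *
m=eyes.camera_model('wrist')
im=save('wrist','w2.png')
to([592,176,150])
m2=eyes.camera_model('wrist');print(m['tvec']-m2['tvec'])
hsv=cv2.cvtColor(im[:,:,::-1].copy(),cv2.COLOR_BGR2HSV)
b=cv2.inRange(hsv,(100,140,40),(130,255,255)); b[:,:230]=0;b[:,430:]=0
ys,xs=np.nonzero(b);print(xs.min(),xs.max(),ys.min(),ys.max())
print([(np.round(d['at'],0).tolist(),round(d['confidence'],2)) for d in models.landmark_of('wrist','tray_tab')[:3]])
for uv in [(xs.min(),ys.min()),(xs.max(),ys.min())]: print(uv,wray(m,uv,111).round(1))
E
```

```text
t: 3.68
eef_pos: [592.0, 175.0, 190.6]
tool_rot: [0.782, 0.623, 0.002, 0.0]
force: [-0.1, -1.1, -0.2]
gripper_width: 0.001
t 3.73 pos [592.2 175.1 190.8] xang 77.14 z [ 0.004  0.002 -1.   ] F [ 1.39 -0.72  0.01] w -0.0 j [0.19 0.53 1.43 0.   1.18 0.41]
shift [ 0.0017 -0.0012  0.1021]
rot [ 0.0011 -0.001   0.0019]
[ 0.28936277 -0.18385709  0.11000879]
275 378 188 255
[([597.0, 178.0, 113.0], 0.83)]
(np.int64(275), np.int64(188)) [561.9 203.5 111. ]
(np.int64(378), np.int64(188)) [633.7 187.  111. ]
```

View pics/w2.png

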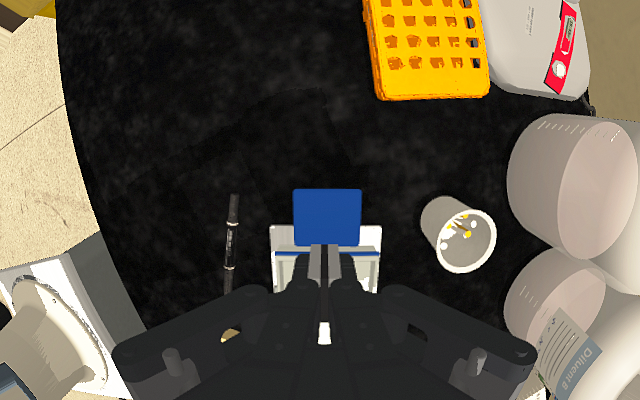

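```bash
python3 - <<'E'
from h import *
m=eyes.camera_model('wrist')
Rm=cv2.Rodrigues(np.array(m['rvec']))[0];print('C',(-Rm.T@np.array(m['tvec']).ravel()).round(0), 'axis',Rm[2].round(3))
for uv in [(293,188),(361,188)]: print(uv,wray(m,uv,111).round(1))
for uv in [(271,226),(382,226),(327,246)]: 
  for z in (105,111,127): print(uv,z,wray(m,uv,z).round(1))
im=cv2.imread('pics/w2.png');cv2.imwrite('pics/w2z.png',cv2.resize(im[170:310,240:420],None,fx=4,fy=4,interpolation=cv2.INTER_CUBIC))
E
```

```text
C [607. 244. 325.] axis [-0.059 -0.271 -0.961]
(293, 188) [574.7 200.7 111. ]
(361, 188) [622.  189.9 111. ]
(271, 226) 105 [549.9 174.5 105. ]
(271, 226) 111 [551.4 176.4 111. ]
(271, 226) 127 [555.6 181.5 127. ]
(382, 226) 105 [632.7 155.5 105. ]
(382, 226) 111 [631.9 157.9 111. ]
(382, 226) 127 [630.1 164.3 127. ]
(327, 246) 105 [588. 149. 105.]
(327, 246) 111 [588.5 151.6 111. ]
(327, 246) 127 [589.8 158.5 127. ]
```

View pics/w2z.png

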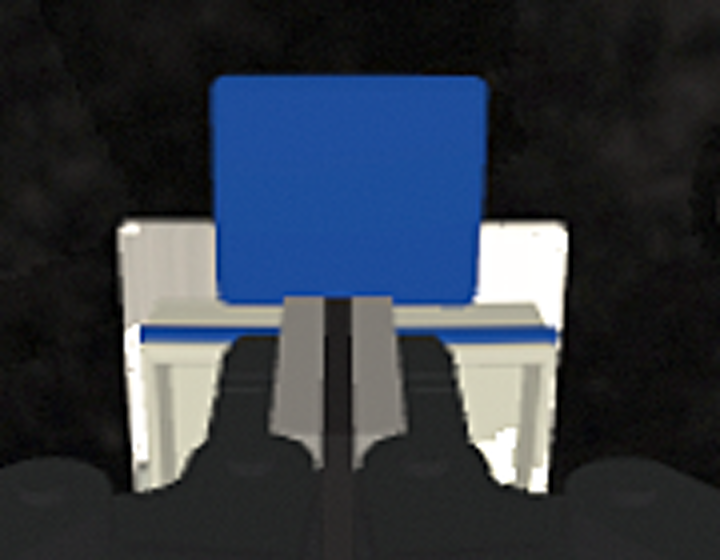

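The white strips beside the tab in the zoom are the stand's foot below. The tab spans outer (293–361,188) to its root at row 246, giving an outer-edge midpoint of (598,195) and a root of (588.5,151.6). That matches the top-view fit. I'll lower to just above the tab.

```bash
python3 -c "
from h import *
to([594.7,178.9,130])"
python3 -m jog '[[-1,0.004,0.002,0.03,0,0,0.002],[-1,0.01,0.002,0.08,-0.001,0.001,0.002],[-1,0.01,0.003,0.12,-0.001,0.001,0.002],[-1,0.01,0.003,0.145,-0.001,0.001,0.002],[-1,0.01,0.003,0.152,-0.001,0.001,0.002],[-1,0.01,0.003,0.152,-0.001,0.001,0.002],[-1,0.01,0.003,0.152,-0.001,0.001,0.002],[-1,0.01,0.003,0.152,-0.001,0.001,0.002]]'
python3 - <<'E'
from h import *
to([594.7,178.9,119])
save('wrist','w3.png');save('scene','s3.png')
to([594.7,178.9,119])
E
```

```text
t 3.78 pos [592.2 175.2 190.9] xang 77.14 z [ 0.004  0.002 -1.   ] F [-0.01  0.39 -0.28] w -0.0 j [0.19 0.53 1.43 0.   1.18 0.41]
shift [0.0098 0.0035 0.1522]
rot [ 0.0012 -0.0011  0.0019]
t: 4.45
eef_pos: [595.0, 179.1, 130.9]
tool_rot: [0.784, 0.621, 0.005, 0.001]
force: [-0.5, 0.5, -0.5]
gripper_width: 0.001
t 4.45 pos [595.  179.1 130.9] xang 76.78 z [ 0.01   0.005 -1.   ] F [-0.46  0.49 -0.54] w 0.0 j [0.19 0.6  1.48 0.   1.05 0.42]
shift [-0.0008 -0.0009  0.0298]
rot [ 0.0026 -0.0023 -0.0001]
t 4.55 pos [594.9 179.1 130.9] xang 76.78 z [ 0.009  0.005 -1.   ] F [-0.66 -0.31 -0.28] w 0.0 j [0.19 0.6  1.48 0.   1.05 0.42]
shift [-0.0008 -0.0007  0.0297]
rot [ 0.0026 -0.0023 -0.0001]
```

View pics/w3.png

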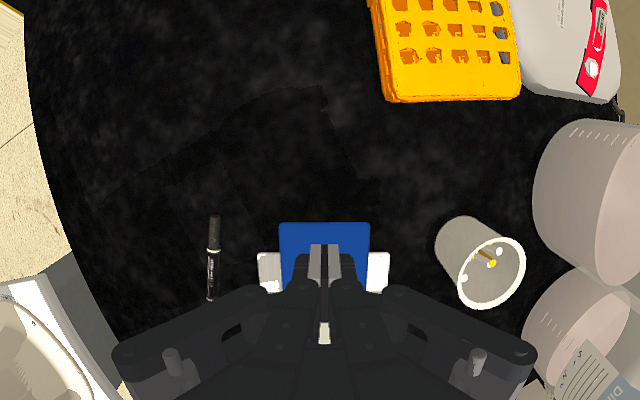

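View pics/s3.png

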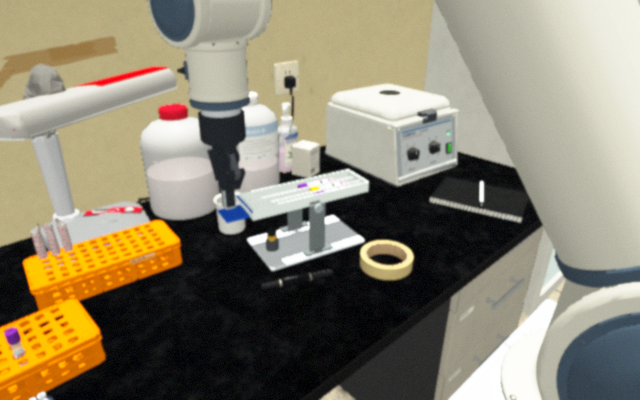

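```bash
python3 -m jog '[[-1,0,0,0.005,0.002,-0.002,0],[-1,0,0,0.01,0.002,-0.002,0],[-1,0,0,0.015,0.002,-0.002,0],[-1,0,0,0.02,0.002,-0.002,0],[-1,0,0,0.025,0.002,-0.002,0],[-1,0,0,0.03,0.002,-0.002,0],[-1,0,0,0.035,0.002,-0.002,0],[-1,0,0,0.04,0.002,-0.002,0],[-1,0,0,0.045,0.002,-0.002,0],[-1,0,0,0.05,0.002,-0.002,0],[-1,0,0,0.05,0.002,-0.002,0],[-1,0,0,0.05,0.002,-0.002,0]]'
python3 - <<'E'
from h import *
to([594.7,178.9,119])
save('scene','s4.png')
to([594.7,178.9,119])
E
```

```text
t: 5.55
eef_pos: [595.1, 179.2, 110.8]
tool_rot: [0.784, 0.621, 0.001, 0.0]
force: [-1.2, 0.4, 1.8]
gripper_width: 0.001
t 5.55 pos [595.1 179.2 110.8] xang 76.78 z [ 0.002  0.    -1.   ] F [-1.25  0.35  1.77] w 0.0 j [0.2  0.63 1.49 0.   1.02 0.43]
shift [-0.0009 -0.0007 -0.0205]
rot [ 0.0005 -0.0002 -0.0001]
t 5.6 pos [595.1 179.2 110.9] xang 76.78 z [ 0.002  0.    -1.   ] F [-1.34  0.43  0.86] w -0.0 j [0.2  0.63 1.49 0.   1.02 0.43]
shift [-0.0009 -0.0008 -0.0203]
rot [ 0.0005 -0.0003 -0.0001]
```

View pics/s4.png

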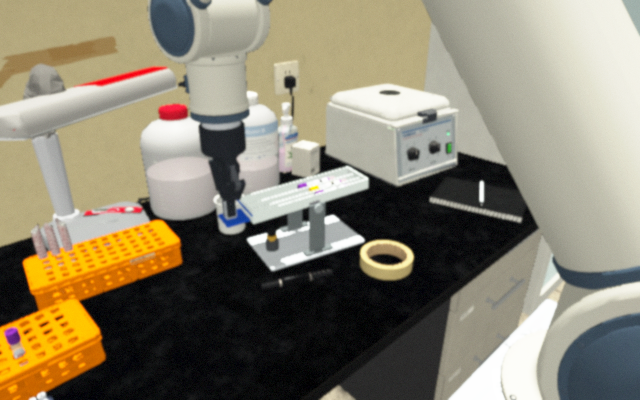

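```bash
python3 -m jog '[[-1,0,0,0.01,0,0,0],[-1,0,0,0.02,0,0,0],[-1,-0.001,0,0.03,0,0,0],[-1,-0.002,0,0.04,0,0,0],[-1,-0.004,0,0.05,0,0,0],[-1,-0.006,0,0.06,0,0,0],[-1,-0.008,0,0.07,0,0,0],[-1,-0.01,0,0.08,0,0,0],[-1,-0.013,0,0.09,0,0,0],[-1,-0.016,0,0.1,0,0,0],[-1,-0.019,0,0.11,0,0,0],[-1,-0.02,0,0.112,0,0,0]]'
python3 - <<'E'
from h import *
to([594.7,178.9,66])
save('scene','s5.png');save('top','t5.png')
to([594.7,178.9,66])
E
```

```text
t: 6.6
eef_pos: [593.2, 171.2, 65.4]
tool_rot: [0.784, 0.621, 0.001, 0.0]
force: [2.3, 3.3, 2.6]
gripper_width: 0.0
t 6.6 pos [593.2 171.2  65.4] xang 76.78 z [ 0.001  0.    -1.   ] F [2.33 3.33 2.63] w 0.0 j [0.18 0.69 1.53 0.   0.92 0.42]
shift [ 0.0196 -0.0007 -0.0016]
rot [ 0.0004 -0.0002 -0.0001]
t 6.7 pos [593.3 171.4  65.9] xang 76.77 z [ 0.002  0.    -1.   ] F [0.97 3.55 3.07] w -0.0 j [0.18 0.69 1.53 0.   0.92 0.42]
shift [ 0.0192 -0.0008 -0.0003]
rot [ 0.0004 -0.0002 -0.0002]
```

View pics/s5.png

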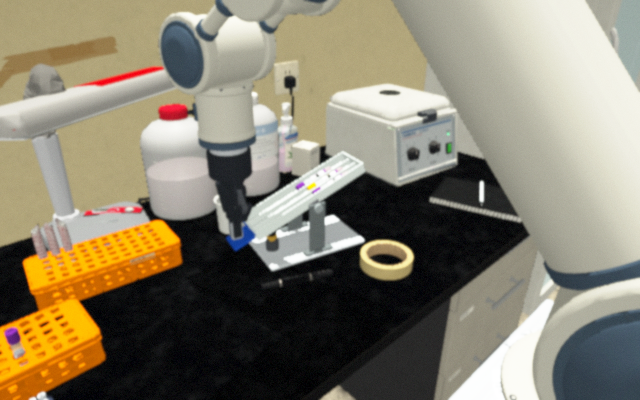

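View pics/t5.png

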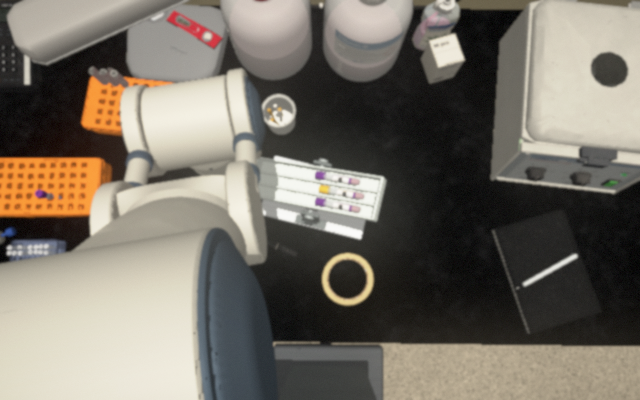

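```bash
python3 -m jog '[[-1,-0.001,0,0.0025,0,0,0],[-1,-0.002,0,0.005,0,0,0],[-1,-0.003,0,0.0075,0,0,0],[-1,-0.004,0,0.01,0,0,0],[-1,-0.005,0,0.0125,0,0,0],[-1,-0.006,0,0.015,0,0,0],[-1,-0.006,0,0.015,0,0,0],[-1,-0.006,0,0.015,0,0,0]]'
cat > st.py <<'E'
from h import *
# settle + average force over camera calls
F=[];
for i in range(5):
    eyes.get_image('scene'); o=monitor.get_obs(); F.append(o['force'])
to(o['eef_pos']); print('Fmean',np.mean(F,0).round(2),np.std(F,0).round(2))
E
python3 st.py
```

```text
t: 7.37
eef_pos: [592.7, 169.0, 59.8]
tool_rot: [0.784, 0.621, 0.001, 0.0]
force: [0.9, 4.5, 2.9]
gripper_width: 0.002
t 7.62 pos [592.7 169.   59.9] xang 76.77 z [ 0.001  0.    -1.   ] F [0.9  4.65 2.58] w -0.0 j [0.18 0.69 1.54 0.   0.91 0.41]
shift [0. 0. 0.]
rot [ 0.0004 -0.0002 -0.0002]
Fmean [1.09 4.28 2.8 ] [0.23 0.38 0.22]
```

```bash
python3 - <<'E'
from h import *
im=save('wrist','w6.png'); cv2.imwrite('pics/w6z.png',cv2.resize(im[180:330,220:430,::-1],None,fx=3.5,fy=3.5,interpolation=cv2.INTER_CUBIC))
im=save('scene','s6.png'); cv2.imwrite('pics/s6z.png',cv2.resize(im[130:290,190:390,::-1],None,fx=3.5,fy=3.5,interpolation=cv2.INTER_CUBIC))
E
```

```text
(no output)
```

View pics/w6z.png

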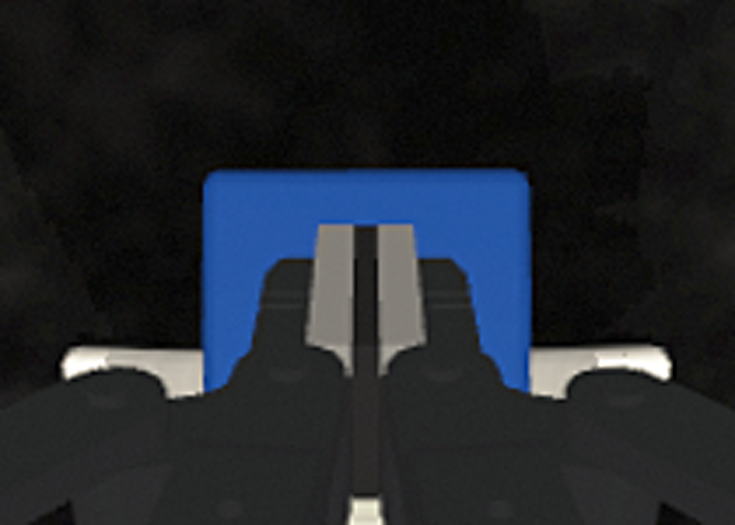

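View pics/s6z.png

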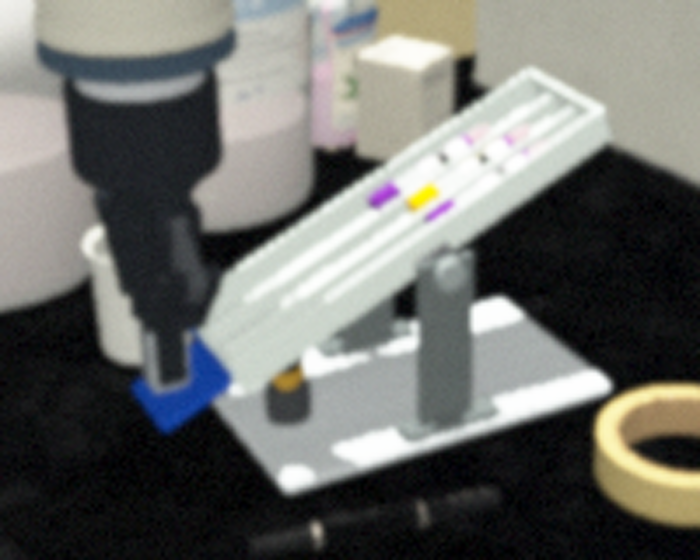

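```bash
python3 -m jog '[[-1,0.002,0,0.001,0,0,0],[-1,0.005,0,0.002,0,0,0],[-1,0.0075,0,0.003,0,0,0],[-1,0.0075,0,0.003,0,0,0],[-1,0.0075,0,0.003,0,0,0]]'
python3 st.py
```

```text
t: 8.13
eef_pos: [593.3, 171.9, 58.6]
tool_rot: [0.784, 0.621, 0.001, 0.0]
force: [0.0, -0.4, 4.6]
gripper_width: -0.002
t 8.38 pos [593.3 171.9  58.7] xang 76.77 z [ 0.001  0.    -1.   ] F [ 0.69 -1.03  2.85] w 0.0 j [0.19 0.7  1.53 0.   0.91 0.42]
shift [0. 0. 0.]
rot [ 0.0004 -0.0002 -0.0002]
Fmean [-0.06 -0.59  4.09] [0.4  0.47 0.64]
```

```bash
python3 -m jog '[[-1,-0.001,0,0.0025,0,0,0],[-1,-0.002,0,0.005,0,0,0],[-1,-0.003,0,0.0075,0,0,0],[-1,-0.004,0,0.01,0,0,0],[-1,-0.004,0,0.01,0,0,0],[-1,-0.004,0,0.01,0,0,0]]'
python3 st.py
```

```text
t: 8.88
eef_pos: [592.9, 170.3, 54.6]
tool_rot: [0.784, 0.621, 0.001, 0.0]
force: [-0.9, -0.5, 4.5]
gripper_width: -0.003
t 9.13 pos [592.9 170.4  54.7] xang 76.77 z [ 0.001  0.    -1.   ] F [-0.33 -0.17  5.07] w 0.0 j [0.18 0.7  1.54 0.   0.9  0.41]
shift [0. 0. 0.]
rot [ 0.0004 -0.0002 -0.0001]
Fmean [-0.39 -0.28  4.93] [0.57 0.16 0.32]
```

```bash
python3 -m jog '[[-1,-0.001,0,0.0025,0,0,0],[-1,-0.002,0,0.005,0,0,0],[-1,-0.002,0,0.005,0,0,0],[-1,-0.002,0,0.005,0,0,0]]'
python3 st.py
python3 -m jog '[[-1,-0.001,0,0.0025,0,0,0],[-1,-0.002,0,0.005,0,0,0],[-1,-0.002,0,0.005,0,0,0],[-1,-0.002,0,0.005,0,0,0]]'
python3 st.py
```

```text
t: 9.47
eef_pos: [592.8, 169.6, 52.7]
tool_rot: [0.784, 0.621, 0.001, 0.0]
force: [0.0, -0.6, 4.6]
gripper_width: 0.005
t 9.72 pos [592.8 169.6  52.8] xang 76.77 z [ 0.001  0.    -1.   ] F [-1.44 -0.71  4.44] w -0.0 j [0.18 0.7  1.54 0.   0.9  0.41]
shift [0. 0. 0.]
rot [ 0.0004 -0.0002 -0.0001]
Fmean [-0.77 -0.44  4.69] [0.38 0.2  0.13]
t: 10.05
eef_pos: [592.6, 168.8, 50.7]
tool_rot: [0.784, 0.621, 0.001, 0.0]
force: [0.1, -1.5, 5.1]
gripper_width: 0.005
t 10.3 pos [592.6 168.9  50.8] xang 76.78 z [ 0.001  0.    -1.   ] F [ 0.01 -0.33  5.26] w 0.0 j [0.18 0.71 1.54 0.   0.89 0.41]
shift [0. 0. 0.]
rot [ 0.0004 -0.0002 -0.0001]
Fmean [-0.38 -0.42  4.66] [0.37 0.69 0.43]
```

```bash
python3 -m jog '[[-1,-0.001,0,0.0025,0,0,0],[-1,-0.002,0,0.005,0,0,0],[-1,-0.002,0,0.005,0,0,0],[-1,-0.002,0,0.005,0,0,0]]'
python3 st.py
python3 - <<'E'
from h import *
im=save('scene','s7.png'); cv2.imwrite('pics/s7z.png',cv2.resize(im[130:290,190:390,::-1],None,fx=3.5,fy=3.5,interpolation=cv2.INTER_CUBIC))
E
```

```text
t: 10.63
eef_pos: [592.4, 168.0, 48.7]
tool_rot: [0.784, 0.621, 0.001, 0.0]
force: [-0.5, -0.8, 4.9]
gripper_width: 0.005
t 10.88 pos [592.4 168.1  48.8] xang 76.77 z [ 0.001  0.    -1.   ] F [ 0.3  -0.83  5.24] w -0.0 j [0.18 0.71 1.54 0.   0.89 0.41]
shift [0. 0. 0.]
rot [ 0.0004 -0.0002 -0.0001]
Fmean [-0.11 -0.7   4.91] [0.31 0.36 0.41]
```

View pics/s7z.png

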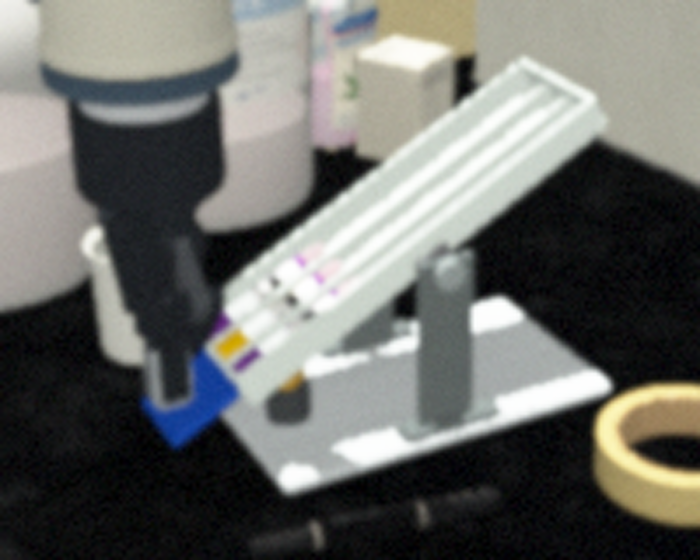

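The picture shows all three caps (two purple, one yellow, around zoom px (230,340)) down at the tab-end wall. The stop isn't loaded yet, so I'll keep feeling downwards.

```bash
python3 -m jog '[[-1,-0.001,0,0.0025,0,0,0],[-1,-0.002,0,0.005,0,0,0],[-1,-0.002,0,0.005,0,0,0],[-1,-0.002,0,0.005,0,0,0]]'
python3 st.py
```

```text
t: 11.27
eef_pos: [592.3, 167.3, 46.7]
tool_rot: [0.784, 0.621, 0.001, 0.0]
force: [-0.1, -0.8, 5.5]
gripper_width: -0.005
t 11.52 pos [592.3 167.3  46.8] xang 76.78 z [ 0.001  0.    -1.   ] F [ 0.23 -0.28  4.58] w -0.0 j [0.18 0.71 1.55 0.   0.88 0.41]
shift [0. 0. 0.]
rot [ 0.0004 -0.0002 -0.0001]
Fmean [-0.09 -0.66  4.83] [0.65 0.21 0.38]
```

```bash
python3 -m jog '[[-1,-0.001,0,0.0025,0,0,0],[-1,-0.002,0,0.005,0,0,0],[-1,-0.002,0,0.005,0,0,0],[-1,-0.002,0,0.005,0,0,0]]'
python3 st.py
```

```text
t: 11.85
eef_pos: [592.1, 166.5, 44.8]
tool_rot: [0.784, 0.621, 0.001, 0.0]
force: [-0.1, -0.5, 4.5]
gripper_width: -0.002
t 12.1 pos [592.1 166.6  44.8] xang 76.77 z [ 0.002  0.    -1.   ] F [-0.26 -0.85  4.9 ] w -0.0 j [0.18 0.71 1.55 0.   0.88 0.41]
shift [0. 0. 0.]
rot [ 0.0004 -0.0003 -0.0001]
Fmean [ 0.19 -0.81  4.75] [0.56 0.46 0.2 ]
```

```bash
python3 -m jog '[[-1,-0.001,0,0.0025,0,0,0],[-1,-0.002,0,0.005,0,0,0],[-1,-0.002,0,0.005,0,0,0],[-1,-0.002,0,0.005,0,0,0]]'
python3 st.py
```

```text
t: 12.43
eef_pos: [592.0, 165.8, 42.9]
tool_rot: [0.784, 0.621, 0.001, 0.0]
force: [-0.6, -0.6, 5.3]
gripper_width: 0.002
t 12.68 pos [592.  165.8  42.9] xang 76.77 z [ 0.002  0.    -1.   ] F [-0.44 -0.2   5.36] w 0.0 j [0.18 0.72 1.55 0.   0.87 0.41]
shift [0. 0. 0.]
rot [ 0.0005 -0.0003 -0.0002]
Fmean [-0.3  -0.76  5.18] [0.26 0.54 0.27]
```

```bash
python3 -m jog '[[-1,-0.001,0,0.0025,0,0,0],[-1,-0.002,0,0.005,0,0,0],[-1,-0.002,0,0.005,0,0,0],[-1,-0.002,0,0.005,0,0,0]]'
python3 st.py
```

```text
t: 13.02
eef_pos: [591.9, 165.0, 41.2]
tool_rot: [0.784, 0.621, 0.001, 0.0]
force: [-1.0, -0.5, 8.4]
gripper_width: -0.002
t 13.27 pos [591.9 165.1  41.2] xang 76.78 z [ 0.002  0.    -1.   ] F [-1.46 -0.43  9.17] w -0.0 j [0.17 0.72 1.55 0.   0.87 0.41]
shift [0. 0. 0.]
rot [ 0.0005 -0.0003 -0.0001]
Fmean [-1.42 -0.22  8.72] [0.55 0.34 0.71]
```

The force jumped from 5.0 to 8.7 N, so the stop is met (about 7 N on it). I'll press 0.8 mm more for margin, then hold and look.

```bash
python3 -m jog '[[-1,0,0,0.001,0,0,0],[-1,0,0,0.002,0,0,0],[-1,0,0,0.002,0,0,0],[-1,0,0,0.002,0,0,0],[-1,0,0,0.002,0,0,0],[-1,0,0,0.002,0,0,0],[-1,0,0,0.002,0,0,0]]'
python3 st.py
python3 - <<'E'
from h import *
im=save('scene','s8.png'); cv2.imwrite('pics/s8z.png',cv2.resize(im[130:290,190:390,::-1],None,fx=3.5,fy=3.5,interpolation=cv2.INTER_CUBIC))
save('top','t8.png')
E
```

```text
t: 13.85
eef_pos: [592.0, 165.2, 40.8]
tool_rot: [0.784, 0.621, 0.001, 0.0]
force: [-1.7, -0.8, 9.6]
gripper_width: -0.003
t 14.1 pos [591.9 165.2  40.8] xang 76.78 z [ 0.002  0.001 -1.   ] F [-1.01  0.49  9.14] w 0.0 j [0.17 0.72 1.55 0.   0.87 0.41]
shift [0. 0. 0.]
rot [ 0.0006 -0.0003 -0.0001]
Fmean [-0.88 -0.36  9.22] [0.21 0.74 0.45]
```

View pics/s8z.png

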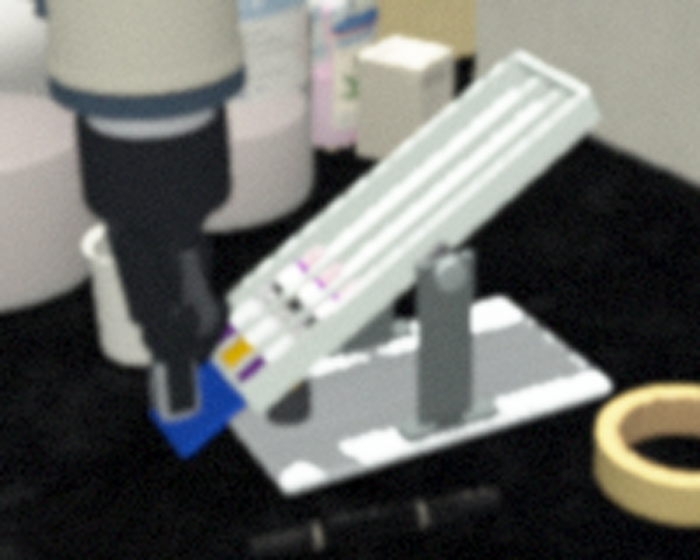

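View pics/t8.png

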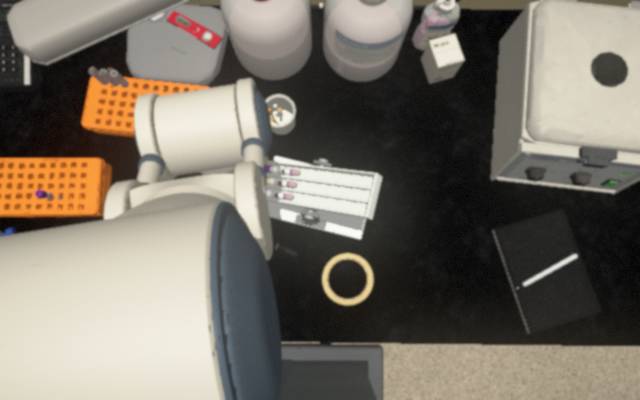

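The stop is carrying about 8 N (9.2 N on the tab against a spring share of about 5 N), held for over 1 s with all three tubes at the wall. Now I'll ease the tray up.

```bash
python3 -m jog '[[-1,0.001,0,-0.002,0,0,0],[-1,0.002,0,-0.006,0,0,0],[-1,0.005,0,-0.013,0,0,0],[-1,0.007,0,-0.02,0,0,0],[-1,0.009,0,-0.027,0,0,0],[-1,0.011,0,-0.034,0,0,0],[-1,0.013,0,-0.041,0,0,0],[-1,0.016,0,-0.048,0,0,0],[-1,0.018,0,-0.055,0,0,0],[-1,0.02,0,-0.062,0,0,0],[-1,0.022,0,-0.068,0,0,0],[-1,0.023,0,-0.072,0,0,0]]'
python3 - <<'E'
from h import *
im=save('scene','s9.png'); cv2.imwrite('pics/s9z.png',cv2.resize(im[130:290,190:390,::-1],None,fx=3.5,fy=3.5,interpolation=cv2.INTER_CUBIC))
to([595.1,179.2,119])
E
```

```text
t: 15.2
eef_pos: [594.0, 174.2, 69.9]
tool_rot: [0.784, 0.621, 0.001, 0.0]
force: [0.2, 3.1, 1.8]
gripper_width: 0.004
t 15.25 pos [594.1 174.2  70.1] xang 76.78 z [ 0.003  0.001 -1.   ] F [0.6  4.07 2.36] w -0.0 j [0.19 0.68 1.52 0.   0.93 0.42]
shift [ 0.0128 -0.0002 -0.1222]
rot [ 0.0007 -0.0004 -0.0001]
```

View pics/s9z.png

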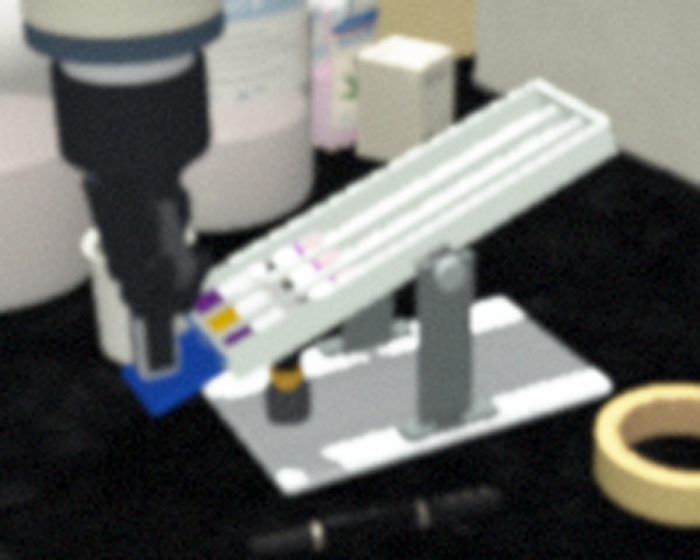

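```bash
python3 -m jog '[[-1,0.003,0,-0.004,0,0,0],[-1,0.006,0,-0.012,0,0,0],[-1,0.009,0,-0.02,0,0,0],[-1,0.011,0,-0.028,0,0,0],[-1,0.013,0,-0.036,0,0,0],[-1,0.015,0,-0.044,0,0,0],[-1,0.016,0,-0.052,0,0,0],[-1,0.017,0,-0.06,0,0,0],[-1,0.018,0,-0.068,0,0,0],[-1,0.018,0,-0.075,0,0,0],[-1,0.018,0,-0.081,0,0,0],[-1,0.018,0,-0.085,0,0,0]]'
python3 st.py
```

```text
t: 16.25
eef_pos: [595.8, 181.4, 104.4]
tool_rot: [0.784, 0.621, 0.001, 0.001]
force: [0.2, 0.9, 0.7]
gripper_width: -0.001
t 16.5 pos [595.7 181.2 104. ] xang 76.78 z [ 0.003  0.001 -1.   ] F [ 0.4   0.8  -0.03] w -0.0 j [0.2  0.64 1.49 0.   1.01 0.43]
shift [0. 0. 0.]
rot [ 0.0008 -0.0004 -0.0001]
Fmean [0.67 1.15 1.05] [0.55 0.46 0.62]
```

Still in contact at about 0.1 rad. I'll ease the last 15 mm more slowly, straight up.

```bash
python3 -m jog '[[-1,0,0,-0.002,0,0,0],[-1,0,0,-0.006,0,0,0],[-1,0,0,-0.01,0,0,0],[-1,0,0,-0.014,0,0,0],[-1,0,0,-0.018,0,0,0],[-1,0,0,-0.022,0,0,0],[-1,0,0,-0.026,0,0,0],[-1,0,0,-0.03,0,0,0],[-1,0,0,-0.034,0,0,0],[-1,0,0,-0.038,0,0,0],[-1,0,0,-0.042,0,0,0],[-1,0,0,-0.045,0,0,0]]'
python3 st.py
python3 - <<'E'
from h import *
im=save('scene','s10.png'); cv2.imwrite('pics/s10z.png',cv2.resize(im[130:290,190:390,::-1],None,fx=3.5,fy=3.5,interpolation=cv2.INTER_CUBIC))
E
```

```text
t: 17.5
eef_pos: [595.7, 181.1, 122.2]
tool_rot: [0.784, 0.621, 0.001, 0.001]
force: [0.7, -0.4, -0.7]
gripper_width: 0.001
t 17.75 pos [595.6 181.2 121.9] xang 76.78 z [ 0.002  0.001 -1.   ] F [-0.73 -0.12  0.21] w 0.0 j [0.2  0.62 1.48 0.   1.04 0.43]
shift [0. 0. 0.]
rot [ 0.0007 -0.0004 -0.0001]
Fmean [-0.26  0.08  0.  ] [0.28 0.52 0.36]
```

View pics/s10z.png

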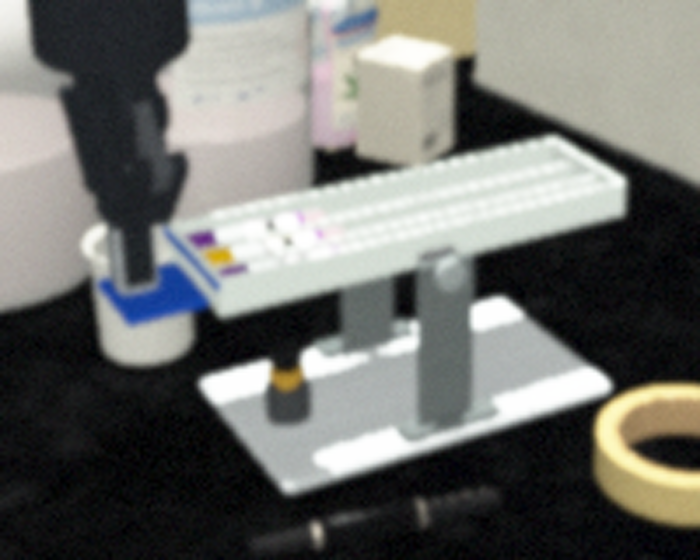

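The tray is level, the caps are at the end wall (zoom px (205,240)), and the force is zero, so the fingers have come free. I'll lift the hand clear and swing it aside so the top camera can check.

```bash
python3 -m jog '[[-1,0,0,-0.01,0,0,0],[-1,0,0,-0.04,0,0,0],[-1,0,0,-0.09,0,0,0],[-1,0,0,-0.15,0,0,0],[-1,0,0,-0.22,0,0,0],[-1,0,0,-0.29,0,0,0],[-1,0,0,-0.34,0,0,0],[-1,0,0,-0.36,0,0,0],[-1,0,0,-0.36,0,0,0]]'
python3 -m jog '[[-1,-0.05,-0.05,0,0,0,0],[-1,-0.12,-0.08,0,0,0,0],[-1,-0.19,-0.11,0,0,0,0],[-1,-0.26,-0.14,0,0,0,0],[-1,-0.33,-0.17,0,0,0,0],[-1,-0.4,-0.2,0,0,0,0],[-1,-0.47,-0.23,0,0,0,0],[-1,-0.54,-0.26,0,0,0,0],[-1,-0.61,-0.28,0,0,0,0],[-1,-0.68,-0.3,0,0,0,0],[-1,-0.75,-0.32,0,0,0,0],[-1,-0.78,-0.33,0,0,0,0]]'
python3 - <<'E'
from h import *
im=save('top','t11.png'); cv2.imwrite('pics/t11z.png',cv2.resize(im[130:250,210:410,::-1],None,fx=4,fy=4,interpolation=cv2.INTER_CUBIC))
im=save('scene','s11.png')
for n in ['beaker','marker','tape','tray_tab','sample_0']:
    for c in ['scene','top']:
        print(n,c,[(np.round(d['at'],0).tolist(),round(d['confidence'],2)) for d in models.landmark_of(c,n)[:3]])
to([0,0,0])
E
```

```text
t: 18.55
eef_pos: [596.0, 181.2, 267.9]
tool_rot: [0.784, 0.621, 0.003, 0.001]
force: [0.4, 0.5, 0.1]
gripper_width: 0.003
t: 19.55
eef_pos: [394.0, -94.0, 265.1]
tool_rot: [0.784, 0.621, 0.002, 0.0]
force: [0.3, -0.8, 0.3]
gripper_width: -0.001
beaker scene [([721.0, 110.0, 0.0], 0.87)]
beaker top [([720.0, 105.0, 4.0], 0.61)]
marker scene []
marker top [([473.0, 126.0, 2.0], 0.89), ([592.0, 175.0, 110.0], 0.41)]
tape scene [([398.0, -30.0, 1.0], 0.92)]
tape top []
tray_tab scene [([591.0, 176.0, 113.0], 0.67)]
tray_tab top [([592.0, 176.0, 110.0], 0.78)]
sample_0 scene [([590.0, 61.0, 115.0], 0.69), ([570.0, 65.0, 116.0], 0.52)]
sample_0 top [([545.0, 68.0, 110.0], 0.77), ([593.0, 58.0, 116.0], 0.74), ([568.0, 66.0, 114.0], 0.62)]
t 20.15 pos [396.3 -91.9 266.3] xang 76.83 z [ 0.006  0.001 -1.   ] F [-0.25  0.42 -0.49] w -0.0 j [-0.38  0.15  1.81  0.    1.18 -0.15]
shift [-0.0038 -1.0205  0.6605]
rot [ 0.0016 -0.0008  0.0001]
```

View pics/t11z.png

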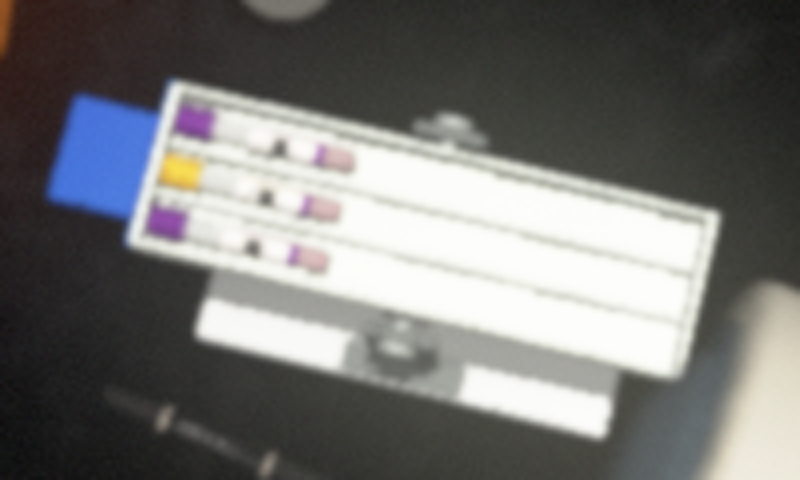

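View pics/s11.png

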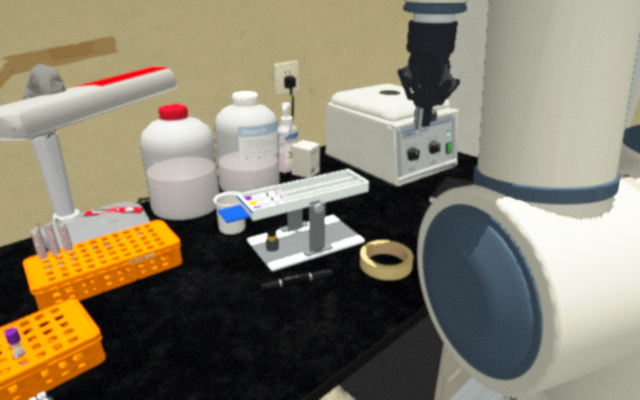

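```bash
python3 -m jog '[[-1,0,0,0,0,0,0],[-1,0,0,0,0,0,0]]'; python3 -c "
from h import *
print(job.hand_in())"
```

```text
t: 20.32
eef_pos: [396.4, -91.8, 266.3]
tool_rot: [0.783, 0.621, 0.003, 0.001]
force: [0.2, 0.5, -0.1]
gripper_width: -0.001
the job is handed in; nothing more can be done
None
```

The tray was pressed onto its stop and eased back to level, with all three tubes at the tab end. I handed the job in at 20.3 s; no verdict was reported.

**Press:** With the fingers shut, I pushed the tab down in small steps. The tab force jumped from about 5 N to 8.7 N, which I took as meeting the stop. A little more brought it to about 9.2 N, and I held there for over 1 s with all three caps at the tab-end wall. I worked out the load on the stop (about 8 N) and the tilt (about 0.57 rad) from the tab force and fingertip height; neither was measured directly.

**Return:** I brought the tray up at about 0.25 rad/s with the fingers following the tab until the force fell to zero. Then I lifted the hand clear and moved it away.

**Last checks:**
- **Tray:** In the top picture its outline matches the one at the start, so it is level.
- **Tubes:** All three caps lie against the tab-end wall.
- **Beaker, tape and marker:** The networks place all three within about 3 mm of where they started. The marker was found only in the top view, the tape only in the scene view.
- **Contact:** The hand was touching nothing, with the force near zero.

**Disagreements:** On the way down (about 0.43 rad) and again on the way up (at about 0.3 rad), the tab pushed sideways on the fingers with up to about 4 N. I put this down to friction. On the way down it vanished when I shifted outwards 3 mm; on the way up it faded to about 1 N after I shifted the path outwards.

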